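Mix the cleaning concentrate and hold the ultrasonic cleaner's sprung lid at its fill mark

TASK

I am about to dose the ultrasonic cleaner: take the brown bottle of concentrate, hold it upright on the blue mixer's sprung rubber pad and push it down until the pad is fully depressed for about a second and a half, then stand the bottle upright on the cork coaster and let go of it. Then lift the cleaner's sprung lid by its black handle bar until the lid's red pointer is level with the yellow flag on the quadrant, and finish still holding the lid there by the bar, because it snaps shut if you let go. Keep the brown bottle upright all the time and leave the flux bottle and the yellow flag where they are.

Things in the scene. Friction and masses are not known exactly. Their poses are not given: they have to be found in the camera images.
- brown_bottle: Amber glass bottle with a black ribbed cap, loose, about 130 g (hidden mass differs by up to 30 %), standing upright. Body diameter 41 mm up to 76 mm height, cap diameter 32 mm, total height 98 mm. Origin at the centre of its underside, z up its axis.
- flux_bottle: Translucent flux bottle with a milky white cap, red and white label, loose, diameter 46 mm, height 102 mm; origin at the centre of its underside. Not part of the job: it must stay where it stands. The two bottles may have swapped places.
- mixer: Bench mixer, fixed: blue box 110 x 100 mm (x, y) and 44 mm high with a grey collar up to 56 mm and a round black rubber pad on top. Origin at the centre of its underside, its front (knob) faces its own -x.
- pad_top (a point): Centre of the top face of the mixer's round black rubber pad (60 mm diameter, flat), 78 mm above the worktop when up; z up.
- pad (a joint): Downward travel of the mixer's pad in m: 0 up, 0.008 fully depressed (hard stop). The spring needs 4 N to begin to move and 8 N at full travel; it springs back. The bottle's weight alone does not move it.
- coaster: Round cork coaster, fixed flat on the worktop, 75 mm diameter, 4 mm thick. Origin at the centre of its underside, so its top is 4 mm above the origin.
- cleaner: Ultrasonic cleaner, fixed: white open tank 120 x 130 mm (x, y), 95 mm high, with a grey sprung lid hinged along its far edge. Origin at the centre of its underside; its front (panel with knob) faces its own -x, its y to its left. A steel quadrant arc of 100 mm radius about the hinge stands on its left (+y) side and carries the yellow flag.
- lid_hinge (a point): Point on the lid's hinge axis, mid width, at the far top edge of the cleaner: 60 mm behind its origin (+x) and 100 mm above the worktop. The hinge axis is the point's y axis.
- lid (a joint): Lid angle in rad: 0 shut, grows as the front edge rises, up to 1.25. A spring pulls it shut everywhere: with the lid's weight it takes about 3 N at the handle bar to start and about 5.5 N at 0.85 rad.
- lid_bar (a point): Centre of the black horizontal handle bar of the lid, 10 mm diameter, 90 mm long along its y axis, held at its two ends by 8 mm wide steel arms slanting down and back to the lid. It lies in the lid's frame 160 mm in front of the hinge axis and 30 mm above it, so with the lid shut it is 130 mm above the worktop and 40 mm in front of the tank's front face, with free space round it. It moves on an arc about the hinge. Being round, it can turn between gripper pads.
- lid_pointer (a point): Red pointer on the lid's left side, 100 mm from the hinge axis, turning with the lid: its x axis points to the hinge axis, its y along that axis.
- flag_mark (a point): Centre of the yellow flag, a 14 mm block on the quadrant, 100 mm from the hinge axis, 17 mm to the left of the pointer's path: its x axis points to the hinge axis, its y along that axis.
- flag (a joint): Angle of the yellow flag about the hinge axis in rad, in the same sense as the lid: the lid is at the mark when joint lid equals this value. Set somewhere from 0.45 to 0.85; it stays where it is (stiff, do not move it).
There are look-alikes about, which are no part of the job. Leave any green look-alike of the brown_bottle alone.

How it is judged:
By the outcome, as a careful person would: the job done as asked, in the order asked, and still so for the second after the job is handed in, while the arm keeps its last pose, push and grip.
It also fails if it takes over 54 s, if anything falls off the work surface, if the arm or the gripper's body presses on something with over 40 N, if the wrist force passes 120 N, or if a joint passes its speed limit or range.

ROBOT

A 6-joint arm with a two-finger parallel gripper is mounted at the origin on a cart in front of the work surface, level with it; the furniture and walls round the work are solid. World frame = base frame: x ahead of the robot, y to its left, z up, the work surface at z = 0. Lengths are in m, angles in rad, forces in N, time in s.
With the tool pointing down it reaches from about 0.275 to 0.825 m from the base axis. Payload 4.9 kg.
Tool frame: the origin (TCP) lies midway between the tips of the shut fingers; the grasp point (between the pads) lies 19 mm behind it (grip_point_offset is the distance from the TCP to the grasp point, in m); z points along the fingers, x is the direction in which the jaws open and shut, and the axes are right-handed (so a half turn about z gives the same grasp; the last joint's range is limited). The gripper opens to 85 mm and grips with 20 to 120 N. Pads are 22 mm wide; open, the fingers measure 114 mm over their backs; the gripper's body (76 mm by 85 mm) begins 54 mm behind the grasp point. The pads swing forward as they close: fully open they stand 13 mm farther back than shut.
Start: joints at [-1.43, 0.326, -0.193, 1.052, 0, 1.437], TCP at [0.149, -0.529, 0.231] pointing down, gripper open.
Joint ranges: [-2.65, 2.65], [-0.97, 1.79], [-1.3, 1.35], [-1.93, 2.1], [-1.47, 1.37], [-3.14, 3.14]. Speed limits (rad/s): [2.57, 2.57, 3.14, 3.14, 3.14, 3.14].

INTERFACE

Orientations are given as a rotation vector (axis times angle).
In Python, from cell import * gives the robot as it stands. Calls block until the motion is done:
- movep(position, orientation): joint-space move of the TCP to a pose.
- move_l(position, velocity=0.15, rot=None, until_force=None): straight line of the TCP; rot=None keeps the orientation; velocity is the mean speed in m/s. With until_force (N) it stops when the force on the tool has changed by that much, and returns True; else False.
- set_joints(angles): joint-space move.
- let_go() and grab(newtons=None): open the fingers fully, or close them until they stop; newtons is the grip in N (None keeps the last).
- sleep(seconds).
- ik(position, orientation): joint angles nearest the present ones, or None.
- get_state(): the state.
- grab_frame(name): name is "scene" or "top" or "wrist"; returns a dict with "img" (384x512x3 uint8, red, green, blue), "fx", "fy", "cx", "cy" (pixels), "cam_to_world" (4x4, takes a point from camera to world coordinates); the wrist camera has in their place "T_tool_cam" (4x4, takes a point from camera to tool coordinates, whose origin is the TCP and whose axes are the tool frame's). Camera axes: x right, y down, z forward; pixel columns grow to the right and rows downward; lengths in m; the calibration is good to about 2 mm. The wrist camera is an equidistant fisheye: a pixel r from the principal point sees the ray r / f radians off the axis. A picture is of the moment at which its call begins: read the wrist's pose just before it. There is no depth.
A pose or a line that the arm cannot do raises MotionError and nothing moves.
- sign_off(): hands the job in, once; it reports no verdict.
Trained networks look in the newest picture that a camera, given by its name, has taken for a name from the list of things; names that differ only in an ending like _2 or _b are one class to them, and where a whole thing is asked for, a point or a joint stands for the part that bears it (a point fixed in the world has none). Each returns a list of dicts, best first, with "score" (0 to 1); they miss things now and then, are a little off and sometimes report something else, mostly with a low value. They report only what shows in the picture. A call takes as long as a camera call. They do not tell look-alikes from the thing itself.
- spot_in(camera, name): "centre" ([column, row] in pixels, amid what is visible of it).
- silhouettes(camera, name): "mask" (384x512 bool, what is visible of it) and "centre" ([column, row] in pixels, amid what is visible of it).
- tip_of(camera, name): "centre" ([column, row] in pixels: a listed point, or the origin of a listed thing).
The state is a dict: "clock": time; "q": joint angles; "joint_velocities": joint speeds; "tau": joint torques, N m; "position": TCP position; "eef_rot": TCP orientation; "contact_force": force on the tool from outside, world axes, zero at the start; "wrist_torque": the same for the moment, N m; "finger_gap": opening from 0.0 (shut) to 1.0 (fully open).
Only numpy, scipy, OpenCV 4.12 (cv2) and the standard library are available. Lean on these libraries where they do the work, as an engineer would, in place of code of your own. Each camera call takes 0.05 s, during which the arm holds its last target. There are 200 camera calls.

## Working session

There is one attempt and no reset: what is moved stays moved. The work goes in short steps, each a Python script; the robot and the scene stay as the last script left them, time stands still between calls to the robot, and variables do not carry over. Pictures are saved under pics/ and viewed, about 8 in all and at most 12, crops included, and the job is handed in when it is done.

```bash
mkdir -p pics; ls; cat > h.py <<'E'
from cell import *
import numpy as np, cv2
def ray(f,px):
    T=np.array(f["cam_to_world"]);d=np.array([(px[0]-f["cx"])/f["fx"],(px[1]-f["cy"])/f["fy"],1.])
    return T[:3,3],T[:3,:3]@d
def at_z(f,px,z):
    o,d=ray(f,px);return o+d*(z-o[2])/d[2]
def tri(f1,p1,f2,p2):
    o1,d1=ray(f1,p1);o2,d2=ray(f2,p2)
    s=np.linalg.lstsq(np.c_[d1,-d2],o2-o1,rcond=None)[0]
    a,b=o1+d1*s[0],o2+d2*s[1];return (a+b)/2,np.linalg.norm(a-b)
def proj(f,p):
    T=np.linalg.inv(np.array(f["cam_to_world"]));c=T[:3,:3]@np.array(p)+T[:3,3]
    return np.array([f["fx"]*c[0]/c[2]+f["cx"],f["fy"]*c[1]/c[2]+f["cy"]])
def save(img,n): cv2.imwrite("pics/"+n,img[:,:,::-1])
E
python3 - <<'E'
from h import *
np.set_printoptions(precision=3,suppress=True)
F={c:grab_frame(c) for c in("scene","top")}
for c in F: print(c,np.array(F[c]["cam_to_world"])[:3,3])
im=np.hstack([F["scene"]["img"],F["top"]["img"]])
save(F["scene"]["img"],"s.png");save(F["top"]["img"],"t.png")
for n in "brown_bottle flux_bottle mixer pad_top coaster cleaner lid_hinge lid_bar lid_pointer flag_mark".split():
    D={}
    for c in F:
        r=tip_of(c,n);print(n,c,[(np.round(x["centre"],1).tolist(),round(x["score"],2)) for x in r[:4]])
        if r:D[c]=r[0]["centre"]
    if len(D)==2:print("   ",*tri(F["scene"],D["scene"],F["top"],D["top"]))
print(get_state())
E
```

```text
pics
scene [0.001 0.773 0.977]
top [ 0.398 -0.075  1.217]
brown_bottle scene [([304.2, 203.5], 0.9), ([334.3, 209.8], 0.77), ([319.8, 224.5], 0.72)]
brown_bottle top [([325.0, 257.2], 0.74), ([317.0, 225.2], 0.6)]
    [ 0.416 -0.241  0.037] 0.1133375282545702
flux_bottle scene [([299.9, 237.2], 0.62)]
flux_bottle top [([270.6, 235.5], 0.73), ([316.8, 226.3], 0.71)]
    [ 0.427 -0.109 -0.013] 0.008843330481808956
mixer scene [([280.2, 183.5], 0.97)]
mixer top [([329.7, 186.6], 0.79)]
    [ 0.592 -0.291  0.005] 0.010814073020920042
pad_top scene [([276.7, 171.2], 0.67)]
pad_top top [([337.6, 179.3], 0.84)]
    [ 0.613 -0.308  0.039] 0.017521468787002226
coaster scene [([250.3, 222.2], 0.7)]
coaster top [([263.6, 187.2], 0.67)]
    [ 0.586 -0.083 -0.008] 0.002042389449737323
cleaner scene [([189.5, 263.1], 0.81)]
cleaner top [([194.3, 168.9], 0.91)]
    [ 0.648  0.145 -0.02 ] 0.006266584784986712
lid_hinge scene [([168.7, 227.6], 0.75)]
lid_hinge top [([181.3, 141.8], 0.86)]
    [0.697 0.16  0.114] 0.00473798682751093
lid_bar scene [([213.6, 239.7], 0.59)]
lid_bar top []
lid_pointer scene [([181.7, 257.1], 0.83)]
lid_pointer top [([158.3, 178.8], 0.95)]
    [0.59  0.225 0.115] 0.005358466914701739
flag_mark scene [([172.5, 249.8], 0.53)]
flag_mark top [([147.8, 172.7], 0.46)]
    [0.599 0.244 0.155] 0.002853930483252508
{'clock': 1.1, 'q': array([-1.43 ,  0.326, -0.193,  1.052,  0.   ,  1.437]), 'joint_velocities': array([-0.001,  0.001, -0.001, -0.001,  0.   , -0.   ]), 'tau': array([  0.001, -44.334,  26.276,   0.001,   0.   ,   0.   ]), 'position': array([ 0.149, -0.529,  0.231]), 'eef_rot': array([-2.505,  1.896, -0.   ]), 'contact_force': array([-0.96 ,  0.294,  0.298]), 'wrist_torque': array([-0.007, -0.042, -0.036]), 'finger_gap': 1.0025250151279201}
```

```bash
python3 - <<'E'
import cv2,numpy as np
s=cv2.imread("pics/s.png")[140:310,130:370];t=cv2.imread("pics/t.png")[120:300,120:380]
s=cv2.resize(s,(800,567),interpolation=cv2.INTER_CUBIC);t=cv2.resize(t,(800,554),interpolation=cv2.INTER_CUBIC)
cv2.imwrite("pics/sc.png",s);cv2.imwrite("pics/tc.png",t)
E
```

```text
(no output)
```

View pics/sc.png

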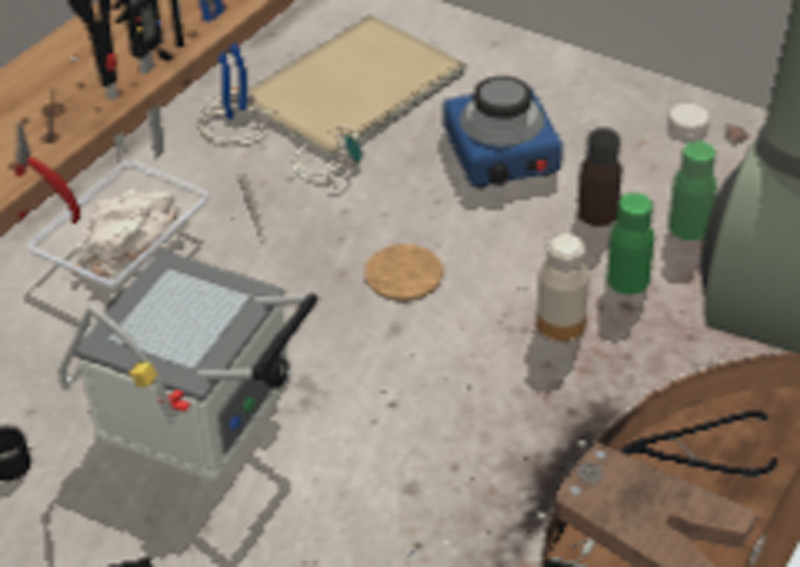

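View pics/tc.png

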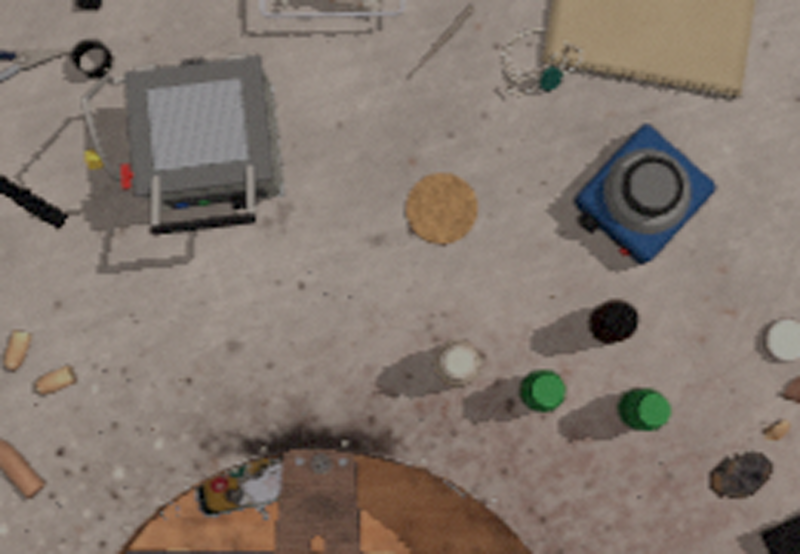

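Scene crop: candidates for the bottle are dark brown with a black cap at scene px (310,194) / top (319,224); green look-alikes at scene (319,213) and (338,197); milky flux bottle at (299,230). The brown one is my choice. The coaster is at top (263.5,187.5), the mixer (turned about 45°) at (332,180), and the cleaner is at left with the flag slightly above the pointer.

```bash
python3 - <<'E'
from h import *
from scipy.optimize import least_squares
np.set_printoptions(precision=4,suppress=True)
F={c:grab_frame(c) for c in("scene","top")};s,t=F["scene"],F["top"]
def M(c,n,px):
    r=[x for x in silhouettes(c,n) if np.hypot(*(np.array(x["centre"])-px))<14]
    return r[0]["mask"] if r else None
def cyl(p,prof):
    P=[]
    for r,z in prof:
        for a in np.linspace(0,6.283,40): P.append([p[0]+r*np.cos(a),p[1]+r*np.sin(a),z])
    return np.array(P)
def box(m): y,x=np.nonzero(m);return np.array([x.min()-.5,x.max()+.5,y.min()-.5,y.max()+.5])
def fit(n,px,prof,x0):
    ms={c:M(c,n,px[c]) for c in F};print(n,{c:None if m is None else box(m) for c,m in ms.items()})
    def res(p,cs):
        R=[]
        for c in cs:
            q=np.array([proj(F[c],a) for a in cyl(p,prof)])
            R+=list(np.array([q[:,0].min(),q[:,0].max(),q[:,1].min(),q[:,1].max()])-box(ms[c]))
        return R
    for cs in (["scene"],["top"],["scene","top"]):
        cs=[c for c in cs if ms[c] is not None]
        if cs: o=least_squares(lambda p:res(p,cs),x0,loss="soft_l1");print("  ",cs,o.x,o.cost)
B=[(.0205,0),(.0205,.076),(.016,.098)]
fit("brown_bottle",dict(scene=(310,194),top=(319,224)),B,[.45,-.24])
fit("brown_bottle",dict(scene=(319,213),top=(298,247)),B,[.4,-.18])
fit("brown_bottle",dict(scene=(338,197),top=(329,253)),B,[.4,-.27])
fit("flux_bottle",dict(scene=(299,230),top=(269,238)),[(.023,0),(.023,.08),(.015,.102)],[.43,-.1])
fit("coaster",dict(scene=(250.5,221.5),top=(263.5,187.5)),[(.0375,0),(.0375,.004)],[.58,-.08])
fit("pad_top",dict(scene=(281,168),top=(332,180)),[(.03,.066),(.03,.078)],[.6,-.3])
print("pad manual",at_z(s,(281,167.6),.078),at_z(t,(332.5,180.4),.078))
# cleaner: x,y,yaw,flag
C=lambda u,v:{"scene":(130+u/3.3333,140+v/3.3333),"top":(120+u/3.077,120+v/3.077)}
def pts(p):
    x,y,a,f,l=p;R=np.array([[np.cos(a),-np.sin(a)],[np.sin(a),np.cos(a)]])
    g=lambda X,Y,Z:np.r_[R@[X,Y]+[x,y],Z]
    return g
obs=[]
for n in ["cleaner","lid_hinge","lid_bar","lid_pointer","flag_mark"]:
    for c in F:
        r=tip_of(c,n)
        if r and r[0]["score"]>.4: obs.append((n,c,np.array(r[0]["centre"])))
for y,(u,v),(uu,vv) in ((.045,(268,377),(153,228)),(-.045,(308,297),(254,219))):
    obs+=[(y,"scene",np.array(C(u,v)["scene"])),(y,"top",np.array(C(uu,vv)["top"]))]
def model(p,n):
    g=pts(p);yp,f=p[4],p[3]
    if n=="cleaner":return g(0,0,0)
    if n=="lid_hinge":return g(.06,0,.1)
    if n=="lid_bar":return g(-.1,0,.13)
    if n=="lid_pointer":return g(-.04,yp,.1)
    if n=="flag_mark":return g(.06-.1*np.cos(f),yp+.017,.1+.1*np.sin(f))
    return g(-.1,n,.13)
o=least_squares(lambda p:np.concatenate([proj(F[c],model(p,n))-q for n,c,q in obs]),[.64,.15,.1,.6,.075],loss="soft_l1")
print("cleaner x y yaw flag yp",o.x)
for n,c,q in obs: print(n,c,q,proj(F[c],model(o.x,n))-q)
E
```

```text
brown_bottle {'scene': array([301.5, 315.5, 177.5, 207.5]), 'top': array([310.5, 326.5, 217.5, 230.5])}
   ['scene'] [ 0.4694 -0.2495] 0.09944739032899008
   ['top'] [ 0.4657 -0.2507] 1.1034216267340058
   ['scene', 'top'] [ 0.4681 -0.2501] 1.6790872090246907
brown_bottle {'scene': array([311.5, 325.5, 196.5, 227.5]), 'top': array([288.5, 303.5, 239.5, 253.5])}
   ['scene'] [ 0.4001 -0.1825] 0.4774521333431252
   ['top'] [ 0.3979 -0.1823] 0.19699199795304412
   ['scene', 'top'] [ 0.3987 -0.1823] 0.8635012060869565
brown_bottle {'scene': array([329.5, 344.5, 181.5, 211.5]), 'top': array([320.5, 336.5, 246.5, 258.5])}
   ['scene'] [ 0.3827 -0.2793] 0.22896254664493743
   ['top'] [ 0.382  -0.2797] 1.8833697067866222
   ['scene', 'top'] [ 0.3825 -0.2794] 2.1304253107104785
flux_bottle {'scene': None, 'top': array([260.5, 275.5, 229.5, 244.5])}
   ['top'] [ 0.4244 -0.0975] 0.30545762937847054
   ['top'] [ 0.4244 -0.0975] 0.30545762937847054
coaster {'scene': array([238.5, 261.5, 212.5, 229.5]), 'top': array([251.5, 274.5, 174.5, 198.5])}
   ['scene'] [ 0.5853 -0.0791] 0.140622051223811
  
[... 387 characters left out ...]
0.078 ] [ 0.5947 -0.2889  0.078 ]
cleaner x y yaw flag yp [0.6427 0.1566 0.1682 0.532  0.0713]
cleaner scene [190.6 261.9] [-1.8226  0.049 ]
cleaner top [189.7 167.8] [-0.4635  0.6127]
lid_hinge scene [169.3 232. ] [-3.4425 -0.1997]
lid_hinge top [179.7 145.5] [ 0.8428 -3.1725]
lid_bar scene [213.5 238.3] [2.9349 1.4966]
lid_bar top [184.5 190. ] [1.0021 3.2881]
lid_pointer top [158.1 178.2] [2.856  0.3335]
flag_mark scene [174.3 248.7] [-0.5229  0.8093]
flag_mark top [150.  171.9] [-0.1424 -0.2952]
0.045 scene [210.4008 253.1011] [-1.8797 -1.5856]
0.045 top [169.7238 194.0981] [0.1881 1.6375]
-0.045 scene [222.4009 229.1009] [ 1.5404 -0.4199]
-0.045 top [202.5479 191.1732] [-1.464  -0.3313]
```

```bash
cat >> h.py <<'E'
def down(ang): # tool down, jaw axis at world angle ang
    return np.pi*np.array([np.cos(ang/2),np.sin(ang/2),0])
JY=down(1.5*np.pi)
from scipy.spatial.transform import Rotation as Ro
def wrist():
    st=get_state();f=grab_frame("wrist")
    W=np.eye(4);W[:3,:3]=Ro.from_rotvec(st["eef_rot"]).as_matrix();W[:3,3]=st["position"]
    f["cam_to_world"]=W@np.array(f["T_tool_cam"]);return f
def wray(f,px):
    u=np.array([(px[0]-f["cx"])/f["fx"],(px[1]-f["cy"])/f["fy"]]);r=np.linalg.norm(u)
    d=np.r_[u/r*np.sin(r),np.cos(r)] if r>1e-9 else np.array([0,0,1.])
    T=f["cam_to_world"];return T[:3,3],T[:3,:3]@d
def wproj(f,p):
    T=np.linalg.inv(f["cam_to_world"]);c=T[:3,:3]@np.array(p)+T[:3,3]
    h=np.hypot(c[0],c[1]);r=np.arctan2(h,c[2]);return np.array([f["fx"]*r*c[0]/h+f["cx"],f["fy"]*r*c[1]/h+f["cy"]])
E
python3 - <<'E'
from h import *
np.set_printoptions(precision=4,suppress=True)
print(ik([.4685,-.25,.2],JY),ik([.4685,-.25,.036],JY),ik([.597,-.2865,.11],JY),ik([.586,-.081,.04],JY))
movep([.4685,-.25,.20],JY)
f=wrist();im=f["img"].copy();print(get_state()["clock"],f["cx"],f["fx"])
def draw(x,y,r,z,c):
    for a in np.linspace(0,6.28,50):
        u,v=np.round(wproj(f,[x+r*np.cos(a),y+r*np.sin(a),z])).astype(int)
        if 0<=u<512 and 0<=v<384: im[v,u]=c
draw(.4685,-.25,.016,.098,(255,0,0));draw(.4685,-.25,.0205,.076,(255,255,0));draw(.5974,-.2865,.03,.078,(255,0,0));draw(.5858,-.0808,.0375,.004,(255,0,0))
save(cv2.resize(im,(800,600),interpolation=cv2.INTER_NEAREST),"w1.png")
E
```

```text
[-0.6292  0.3148 -0.2926  0.9634  0.      2.5124] [-0.6292  0.5064 -0.4841  0.5803  0.      2.5124] [-0.5588  0.6242 -0.0338  0.9128  0.      2.5828] [-0.2621  0.5881 -0.313   0.6696  0.      2.8795]
3.9167 258.8570708466783 297.3186396354542
```

View pics/w1.png

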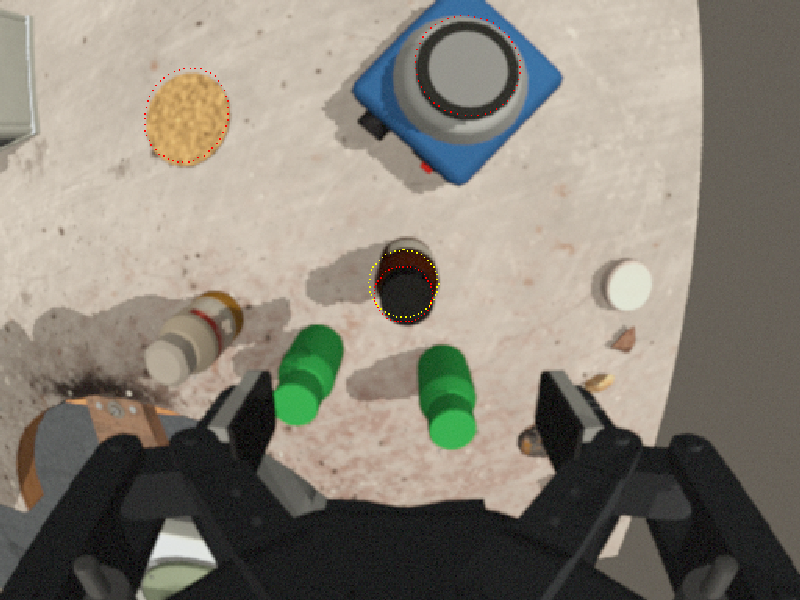

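The wrist view shows the brown bottle's black cap at (406,292), on the prediction to about 2 mm; the green ones at (310,375) and (447,400) clear the open fingers. I'll grasp it.

```bash
python3 - <<'E'
from h import *
np.set_printoptions(precision=4,suppress=True)
move_l([.468,-.251,.037],.12)
grab(60);s=get_state();print(s["finger_gap"],s["contact_force"],s["clock"])
move_l([.468,-.251,.16],.15);s=get_state();print(s["finger_gap"],s["contact_force"],s["wrist_torque"])
move_l([.596,-.287,.16],.15)
f=wrist();im=f["img"];save(cv2.resize(im,(800,600)),"w2.png")
for v in ("scene","top"): F=grab_frame(v);save(F["img"],v+"2.png")
print(get_state()["position"],get_state()["contact_force"],get_state()["clock"])
a=cv2.imread("pics/scene2.png")[120:240,220:350];b=cv2.imread("pics/w2.png")
cv2.imwrite("pics/c2.png",np.hstack([cv2.resize(a,(400,370),interpolation=cv2.INTER_CUBIC),cv2.resize(b,(400,300))[:300].copy() if False else cv2.copyMakeBorder(cv2.resize(b,(400,300)),0,70,0,0,0)]))
E
```

```text
0.46389768715163415 [-0.867  -0.1807  5.3396] 5.9083
0.4630468043593928 [ 0.2176  0.078  -1.0603] [ 0.0166  0.0397 -0.0165]
[ 0.5953 -0.2868  0.1601] [ 0.171   0.4081 -1.743 ] 8.0583
```

View pics/c2.png

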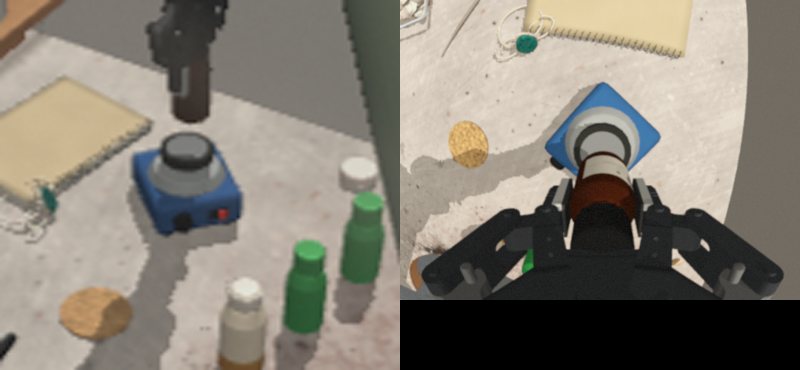

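Picture 4: the bottle is upright in the fingers, above the pad. Now I'll push, watching the force.

```bash
python3 - <<'E'
from h import *
np.set_printoptions(precision=4,suppress=True)
grab(90)
P=lambda m:(lambda s:print(m,s["position"],s["contact_force"],s["wrist_torque"],round(s["clock"],2)))(get_state())
print(move_l([.5965,-.287,.100],.04,until_force=2.5));P("touch")
print(move_l([.5965,-.287,.098],.02,until_force=14));P("down")
sleep(.3);P("h")
E
```

```text
True
touch [ 0.5961 -0.2868  0.113 ] [ 1.199  -0.4108  2.5675] [-0.0012 -0.1194  0.0229] 9.34
True
down [ 0.5962 -0.2869  0.1078] [-1.1414 -0.2972  5.8663] [0.3004 0.266  0.0018] 9.79
h [ 0.5962 -0.2869  0.1076] [-1.0256  0.7816  5.867 ] [ 0.2025  0.2676 -0.0157] 10.09
```

```bash
python3 - <<'E'
from h import *
np.set_printoptions(precision=4,suppress=True)
P=lambda m:(lambda s:print(m,s["position"],s["contact_force"],s["wrist_torque"],round(s["clock"],2)))(get_state())
z=get_state()["position"][2]
for k in range(8):
    z-=.001; move_l([.5962,-.2869,z],.02); sleep(.1); P(k)
    if get_state()["contact_force"][2]>16: break
sleep(1.0);P("held")
save(cv2.resize(wrist()["img"],(400,300)),"w3.png");save(cv2.resize(grab_frame("scene")["img"][120:240,220:350],(400,370),interpolation=cv2.INTER_CUBIC),"s3.png")
P("end")
E
python3 -c "
import cv2,numpy as np
cv2.imwrite('pics/c3.png',np.hstack([cv2.imread('pics/s3.png'),cv2.copyMakeBorder(cv2.imread('pics/w3.png'),0,70,0,0,0)]))"
```

```text
0 [ 0.5962 -0.2869  0.1075] [-1.3296  0.3984  9.8764] [ 0.3084  0.4328 -0.038 ] 10.44
1 [ 0.5963 -0.2869  0.1075] [-2.7182  0.6971 13.6399] [0.4455 0.7962 0.0108] 10.79
2 [ 0.5963 -0.2869  0.1075] [-4.5747  1.4887 19.1925] [ 0.7766  1.1819 -0.0182] 11.14
held [ 0.5963 -0.2869  0.1075] [-4.7266  2.2242 19.7332] [ 0.7923  1.1742 -0.0176] 12.14
end [ 0.5964 -0.2869  0.1075] [-3.9607  3.2956 18.9479] [ 0.7618  1.1698 -0.0657] 12.24
```

View pics/c3.png

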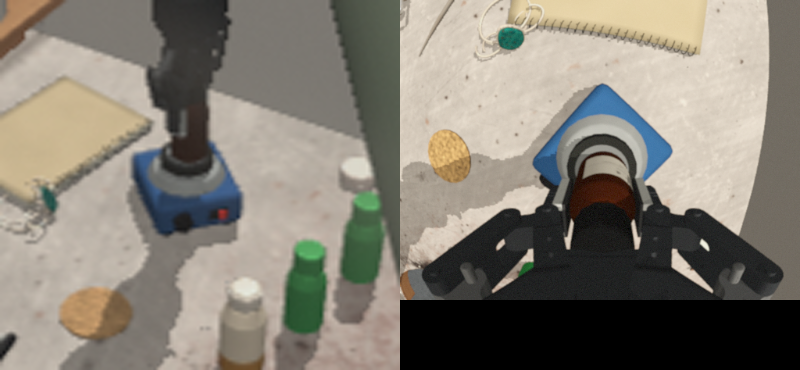

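The pad is on its hard stop: z stayed at 0.1075 while the force rose to 19 N. It has been down about 1.8 s. Now the coaster.

```bash
python3 - <<'E'
from h import *
np.set_printoptions(precision=4,suppress=True)
P=lambda m:(lambda s:print(m,s["position"],s["contact_force"],s["wrist_torque"],round(s["finger_gap"],3),round(s["clock"],2)))(get_state())
move_l([.596,-.287,.16],.12)
move_l([.560,-.10,.16],.2)
f=wrist();r=silhouettes("wrist","coaster")
if r:
    m=r[0]["mask"];c=cv2.minEnclosingCircle(np.argwhere(m)[:,::-1].astype(np.float32))[0]
    for q in (r[0]["centre"],c):
        o,d=wray(f,q);print(r[0]["score"],m.sum(),o+d*(.004-o[2])/d[2])
save(cv2.resize(f["img"],(600,450)),"w4.png")
move_l([.585,-.081,.075],.15)
print(move_l([.585,-.081,.034],.03,until_force=4));P("touch")
sleep(.2);P("s")
E
```

```text
0.91 4106 [ 0.5833 -0.0809  0.004 ]
0.91 4106 [ 0.5826 -0.0821  0.004 ]
True
touch [ 0.5848 -0.0809  0.0416] [-1.0802 -0.0874  4.3938] [ 0.1197  0.1516 -0.0131] 0.46 15.82
s [ 0.5848 -0.081   0.0416] [0.3008 0.3138 5.6303] [0.0746 0.1719 0.0559] 0.459 16.02
```

```bash
python3 - <<'E'
from h import *
np.set_printoptions(precision=4,suppress=True)
P=lambda m:(lambda s:print(m,s["position"],s["contact_force"],round(s["finger_gap"],3),round(s["clock"],2)))(get_state())
let_go();P("open")
move_l([.5848,-.081,.23],.15)
R=down(.12);print(ik([.50,.10,.26],R),ik([.545,.145,.118],R))
movep([.50,.11,.26],R);P("at")
f=wrist();print(f["cam_to_world"][:3,3])
for n in "lid_hinge lid_bar lid_pointer flag_mark cleaner".split():
    print(n,[(np.round(x["centre"],1).tolist(),round(x["score"],2)) for x in tip_of("wrist",n)[:2]])
save(cv2.resize(f["img"],(800,600),interpolation=cv2.INTER_CUBIC),"w5.png")
np.save("w5.npy",f["cam_to_world"]);print(f["fx"],f["fy"],f["cx"],f["cy"])
s=grab_frame("scene");save(s["img"],"s5.png");t=grab_frame("top");save(t["img"],"t5.png")
P("e")
E
```

```text
open [ 0.5838 -0.0807  0.0406] [0.3163 0.2185 0.1985] 1.001 16.54
[ 0.0525  0.2335 -0.2446  1.0926  0.      1.5033] [ 0.1292  0.4508 -0.3156  0.8044  0.      1.5799]
at [0.5001 0.1097 0.2597] [-0.3303 -0.1349  0.9971] 1.001 19.18
[0.4916 0.1813 0.4023]
lid_hinge [([440.7, 152.7], 0.94)]
lid_bar [([308.3, 158.7], 0.64)]
lid_pointer [([364.5, 82.3], 0.57)]
flag_mark [([388.6, 62.3], 0.74)]
cleaner [([363.7, 140.4], 0.77), ([309.7, 155.7], 0.45)]
297.3186396354542 297.3186396354542 258.8570708466783 188.60310100380363
e [0.5001 0.1097 0.2599] [ 0.4957 -1.2002  0.4821] 1.0 19.57
```

View pics/w5.png

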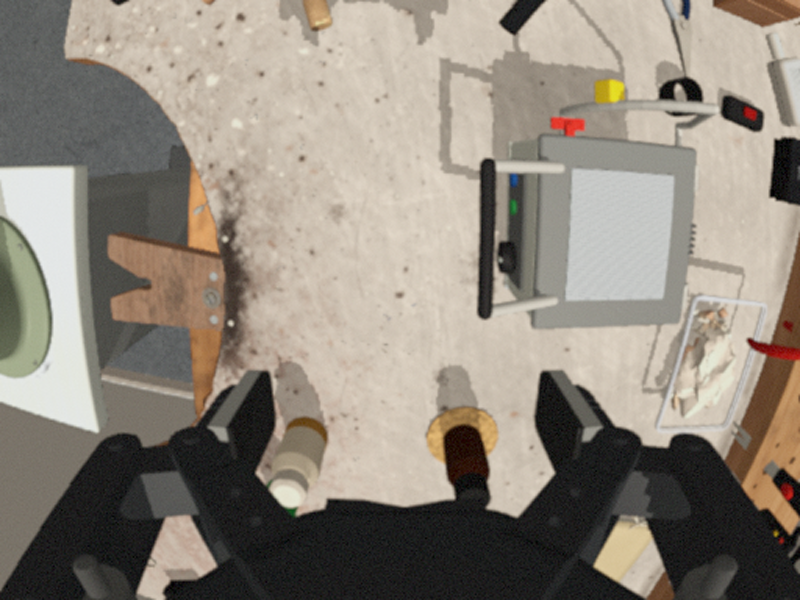

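```bash
cat > fit.py <<'E'
from h import *
from scipy.optimize import least_squares
np.set_printoptions(precision=4,suppress=True)
f=dict(cam_to_world=np.load("w5.npy"),fx=297.3186,fy=297.3186,cx=258.857,cy=188.603)
k=1.5625
def onz(p,z): o,d=wray(f,np.array(p)/k);return o+d*(z-o[2])/d[2]
a,b=onz((488,161),.13),onz((485,316),.13);print(a,b,(a+b)/2,np.linalg.norm(a-b),np.arctan2(-(a-b)[0],(a-b)[1]))
F={c:grab_frame(c) for c in("scene","top")}
obs=[("L","w",np.array((488,161))/k),("R","w",np.array((485,316))/k),("lid_hinge","w",[440.7,152.7]),("lid_bar","w",np.array([486.5,238.5])/k),("lid_pointer","w",np.array([567,126])/k),("flag_mark","w",np.array([608,91])/k),
("L","scene",[210.4,253.1]),("L","top",[169.7,194.1]),("R","scene",[222.4,229.1]),("R","top",[202.5,191.2]),
("flag_mark","scene",[173.4,249.3]),("flag_mark","top",[149.5,172]),("lid_pointer","top",[158.2,178.5]),("lid_pointer","scene",[181.7,257.1]),("lid_hinge","top",[180.5,143.6]),("lid_hinge","scene",[169,229.8])]
def model(p,n):
    x,y,a,fl,yp=p
    g=lambda X,Y,Z:np.array([x+np.cos(a)*X-np.sin(a)*Y,y+np.sin(a)*X+np.cos(a)*Y,Z])
    return {"L":g(-.1,.045,.13),"R":g(-.1,-.045,.13),"lid_hinge":g(.06,0,.1),"lid_bar":g(-.1,0,.13),"lid_pointer":g(-.04,yp,.1),"flag_mark":g(.06-.1*np.cos(fl),yp+.017,.1+.1*np.sin(fl))}[n]
pr=lambda c,P:wproj(f,P) if c=="w" else proj(F[c],P)
for cs in (("w",),("w","scene","top")):
    ob=[o for o in obs if o[1] in cs]
    r=least_squares(lambda p:np.concatenate([pr(c,model(p,n))-q for n,c,q in ob]),[.64,.15,.1,.6,.075],loss="soft_l1");print(cs,r.x)
    J=np.linalg.inv(r.jac.T@r.jac);print("sd/px",np.sqrt(np.diag(J)))
for n,c,q in ob: print(n,c,pr(c,model(r.x,n))-q)
print("bar",model(r.x,"lid_bar"),"hinge",model(r.x,"lid_hinge"));np.save("fit.npy",r.x)
E
python3 fit.py
```

```text
[0.5396 0.1876 0.13  ] [0.5526 0.0931 0.13  ] [0.5461 0.1404 0.13  ] 0.09537255773884848 0.13695491890122843
('w',) [0.6449 0.154  0.1286 0.4491 0.0743]
sd/px [0.0006 0.0011 0.0099 0.0164 0.0017]
('w', 'scene', 'top') [0.6447 0.1541 0.1311 0.4575 0.0745]
sd/px [0.0005 0.0011 0.0092 0.0159 0.0015]
L w [-0.1646  2.1802]
R w [-0.5594 -3.2335]
lid_hinge w [-2.6592 -1.1634]
lid_bar w [0.0339 0.7273]
lid_pointer w [ 0.391  -1.5326]
flag_mark w [0.3353 0.7874]
L scene [-3.1839 -1.7407]
L top [-0.2029  0.5267]
R scene [ 1.398 -0.218]
R top [-1.7086 -0.3189]
flag_mark scene [-0.0594  2.1907]
flag_mark top [ 0.4825 -0.3924]
lid_pointer top [ 1.9966 -1.3276]
lid_pointer scene [0.8531 2.7724]
lid_hinge top [ 1.6686 -2.0425]
lid_hinge scene [-2.6586  0.6501]
bar [0.5456 0.141  0.13  ] hinge [0.7042 0.1619 0.1   ]
```

Picture 6: brown bottle upright on the coaster (465,445). The bar runs (488,161)–(485,316), the pointer is at (567,125) and the flag at (609,91). The fit gives yaw 0.13 and bar centre (0.546, 0.141, 0.13).

```bash
cat > lift.py <<'E'
from h import *
np.set_printoptions(precision=4,suppress=True)
x,y,a,fl,yp=np.load("fit.npy");R=down(a);H=np.array([x+.06*np.cos(a),y+.06*np.sin(a),.1])
def bar(t):
    r=np.hypot(.16,.03);b=np.arctan2(.03,.16)+t
    return H+np.array([-r*np.cos(b)*np.cos(a),-r*np.cos(b)*np.sin(a),r*np.sin(b)])
P=lambda m:(lambda s:print(m,s["position"],s["contact_force"],s["wrist_torque"],round(s["finger_gap"],3),round(s["clock"],2)))(get_state())
def look(n):
    f=wrist();save(cv2.resize(f["img"],(800,600),interpolation=cv2.INTER_CUBIC),n+"_w.png")
    for q in ("lid_pointer","flag_mark"): print(" w",q,[(np.round(v["centre"],1).tolist(),round(v["score"],2)) for v in tip_of("wrist",q)[:2]])
    s=grab_frame("scene");save(s["img"],n+"_s.png")
    for q in ("lid_pointer","flag_mark"): print(" s",q,[(np.round(v["centre"],1).tolist(),round(v["score"],2)) for v in tip_of("scene",q)[:2]])
    np.save(n+".npy",f["cam_to_world"])
E
python3 - <<'E'
from lift import *
off=np.array([0,0,-.017])
b=bar(0)
movep(b+[0,0,.06],R);P("above")
print(move_l(b+off,.12,until_force=8));P("down")
grab(70);P("grip");p0=get_state()["position"];np.save("p0.npy",p0)
d=p0-bar(0)
for t in (.1,.2,.3,.4): move_l(bar(t)+d,.1);P(t)
look("l1")
E
```

```text
above [0.5449 0.141  0.1892] [-0.6983  0.5607  0.5737] [-0.0154  0.0195  0.0284] 1.001 20.12
False
down [0.5464 0.1409 0.1141] [0.1254 0.3025 0.4761] [-0.0083 -0.0057 -0.0189] 0.996 20.92
grip [0.5458 0.141  0.1131] [0.3811 0.8419 1.7543] [ 0.0236 -0.0414  0.0964] 0.088 21.62
0.1 [0.5492 0.1415 0.1284] [ 2.2907  0.3974 -5.3426] [ 0.0089 -0.0842  0.0193] 0.084 21.93
0.2 [0.5543 0.1422 0.144 ] [-0.7773 -0.2921 -3.9018] [-0.0161  0.2208  0.053 ] 0.088 22.25
0.3 [0.5605 0.143  0.1583] [-1.3718 -0.7421 -5.7535] [-0.0686  0.786   0.0336] 0.09 22.57
0.4 [0.5685 0.1441 0.1729] [-5.2806 -0.5911 -1.9063] [-0.1695  1.3265  0.0318] 0.086 22.88
 w lid_pointer [([334.5, 99.3], 0.64)]
 w flag_mark [([340.4, 77.2], 0.95)]
 s lid_pointer [([179.7, 247.8], 0.81), ([249.5, 222.2], 0.62)]
 s flag_mark [([174.0, 247.6], 0.45)]
```

View pics/l1_w.png

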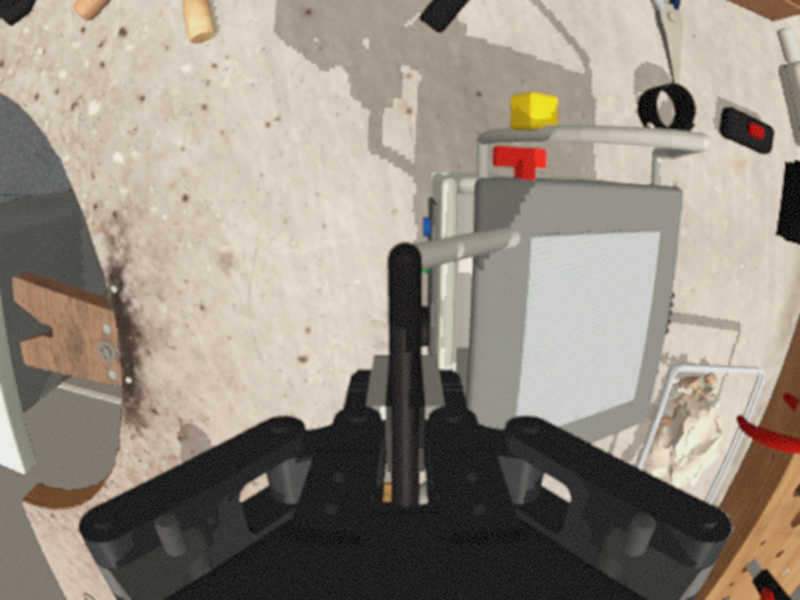

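Picture 7: the bar is held, with the pointer at (520,158) and the flag at (533,110). I'll measure the flag angle by colour centroids over all views and check the method on the pointer.

```bash
cat > ang.py <<'E'
from lift import *
from scipy.optimize import least_squares
import sys
W=dict(fx=297.3186,fy=297.3186,cx=258.857,cy=188.603)
def blob(im,col,near,rad):
    h=cv2.cvtColor(im,cv2.COLOR_BGR2HSV).astype(int)
    m=(h[...,1]>140)&(h[...,2]>90)&((abs(h[...,0]-28)<7) if col=="y" else ((h[...,0]<6)|(h[...,0]>174)))
    yy,xx=np.mgrid[:im.shape[0],:im.shape[1]];m&=np.hypot(xx-near[0],yy-near[1])<rad
    w=m.astype(float);return np.array([(xx*w).sum(),(yy*w).sum()])/w.sum(),int(w.sum())
def P3(t,yo,r=.1):
    l=[.06-r*np.cos(t),yo,.1+r*np.sin(t)]
    return np.array([x+np.cos(a)*l[0]-np.sin(a)*l[1],y+np.sin(a)*l[0]+np.cos(a)*l[1],l[2]])
def cubec(pr,t,yo,h=.007):
    q=np.array([pr(P3(t+i*h/.1,yo+j*h,.1+k*h)) for i in(-1,1) for j in(-1,1) for k in(-1,1)],np.float32)
    m=cv2.moments(cv2.convexHull(q));return np.array([m["m10"],m["m01"]])/m["m00"]
def est(pr,c,cube):
    fn=(lambda p:cubec(pr,*p)-c) if cube else (lambda p:pr(P3(*p))-c)
    return least_squares(fn,[.45,.08],x_scale=[.1,.01]).x
def run(n,kind,F,img,ny,nr,rad):
    pr=(lambda P:wproj(F,P)) if kind=="w" else (lambda P:proj(F,P))
    for col,near in (("y",ny),("r",nr)):
        if near is None: continue
        c,N=blob(img,col,near,rad);print(n,col,c,N,"angle,yoff:",est(pr,c,col=="y"),"1D:",least_squares(lambda p:(cubec(pr,p[0],.0915) if col=="y" else pr(P3(p[0],.0745)))-c,[.45]).x)
E
cat > an1.py <<'E'
from ang import *
def w(n): return cv2.resize(cv2.imread(f"pics/{n}.png"),(512,384),interpolation=cv2.INTER_AREA)
run("w5","w",dict(W,cam_to_world=np.load("w5.npy")),w("w5"),(390,58),(363,80),16)
run("l1","w",dict(W,cam_to_world=np.load("l1.npy")),w("l1_w"),(342,70),(333,101),20)
S=grab_frame("scene");T=grab_frame("top")
run("s5","s",S,cv2.imread("pics/s5.png"),(173.5,252),(182.5,260.5),6)
run("t5","t",T,cv2.imread("pics/t5.png"),(150,172),(160.5,177.5),5)
run("l1s","s",S,S["img"][:,:,::-1].copy(),(173.5,252),(179.7,248),6)
run("l1t","t",T,T["img"][:,:,::-1].copy(),(150,172),(160.5,174),5)
E
python3 an1.py
python3 -c "
import cv2
i=cv2.imread('pics/l1_s.png')[215:285,140:240];cv2.imwrite('pics/z1.png',cv2.resize(i,(800,560),interpolation=cv2.INTER_NEAREST))"
```

```text
w5 y [389.4173  58.    ] 254 angle,yoff: [0.4465 0.0925] 1D: [0.45]
w5 r [363.0608  79.6519] 181 angle,yoff: [-0.0066  0.074 ] 1D: [-0.0097]
l1 y [340.9645  70.6157] 648 angle,yoff: [0.4705 0.0923] 1D: [0.45]
l1 r [332.9786 102.1965] 514 angle,yoff: [0.3867 0.0736] 1D: [0.3868]
s5 y [172.6071 251.6786] 28 angle,yoff: [0.4531 0.0931] 1D: [0.4518]
s5 r [183.0455 259.5909] 22 angle,yoff: [-0.0112  0.0724] 1D: [0.0069]ang.py:9: RuntimeWarning: invalid value encountered in divide
  w=m.astype(float);return np.array([(xx*w).sum(),(yy*w).sum()])/w.sum(),int(w.sum())
Traceback (most recent call last):
  File "an1.py", line 7, in <module>
    run("t5","t",T,cv2.imread("pics/t5.png"),(150,172),(160.5,177.5),5)
    ~~~^^^^^^^^^^^^^^^^^^^^^^^^^^^^^^^^^^^^^^^^^^^^^^^^^^^^^^^^^^^^^^^^
  File "ang.py", line 23, in run
    c,N=blob(img,col,near,rad);print(n,col,c,N,"angle,yoff:",est(pr,c,col=="y"),"1D:",least_squares(lambda p:(cubec(pr,p[0],.0915) if col=="y" else pr(P3(p[0],.0745)))-c,[.45]).x)
                                                             ~~~^^^^^^^^^^^^^^^
  File "ang.py", line 18, in est
    return least_squares(fn,[.45,.08],x_scale=[.1,.01]).x
           ~~~~~~~~~~~~~^^^^^^^^^^^^^^^^^^^^^^^^^^^^^^^
ValueError: Residuals are not finite in the initial point.
```

View pics/z1.png

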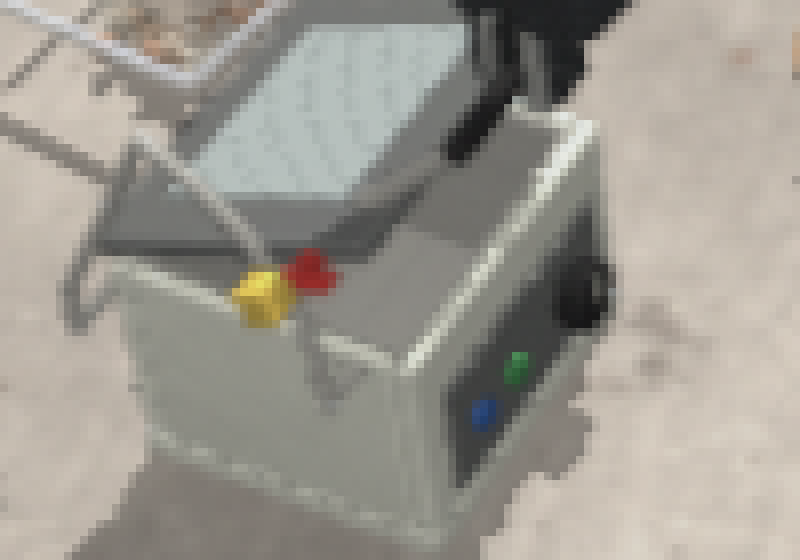

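Picture 8: from the side the pointer (310,272) is just short of the flag (262,297). All flag estimates fall at 0.45–0.47, while the pointer reads 0.387 against 0.399 from kinematics. I'll raise to about 0.46 and re-measure.

```bash
python3 - <<'E'
from ang import *
d=np.load("p0.npy")-bar(0)
move_l(bar(.46)+d,.05);sleep(.2);P("held");look("l2")
s=get_state()["position"]-d
print("kin angle z:",np.arcsin((s[2]-.1)/np.hypot(.16,.03))-np.arctan2(.03,.16))
w=cv2.resize(cv2.imread("pics/l2_w.png"),(512,384),interpolation=cv2.INTER_AREA)
run("l2","w",dict(W,cam_to_world=np.load("l2.npy")),w,(336,72),(331,105),18)
S=grab_frame("scene");run("l2s","s",S,S["img"][:,:,::-1].copy(),(172.6,251.7),(179.4,247.5),6)
E
```

```text
held [0.5736 0.1448 0.1806] [-7.2592 -0.1295 -3.2549] [-0.2028  1.6913  0.0113] 0.087 23.82
 w lid_pointer [([327.6, 101.4], 0.61)]
 w flag_mark [([327.6, 77.1], 0.63)]
 s lid_pointer [([176.0, 249.0], 0.78)]
 s flag_mark [([172.3, 247.3], 0.59)]
kin angle z: 0.4560228872085506
l2 y [331.2697  71.0886] 519 angle,yoff: [0.4542 0.0925] 1D: [0.45]
l2 r [329.1353 102.4035] 451 angle,yoff: [0.4586 0.0734] 1D: [0.4588]
l2s y [172.7241 251.5862] 29 angle,yoff: [0.4513 0.0931] 1D: [0.4519]
l2s r [177.15 247.1 ] 20 angle,yoff: [0.452  0.0743] 1D: [0.4526]
```

View pics/l2_w.png

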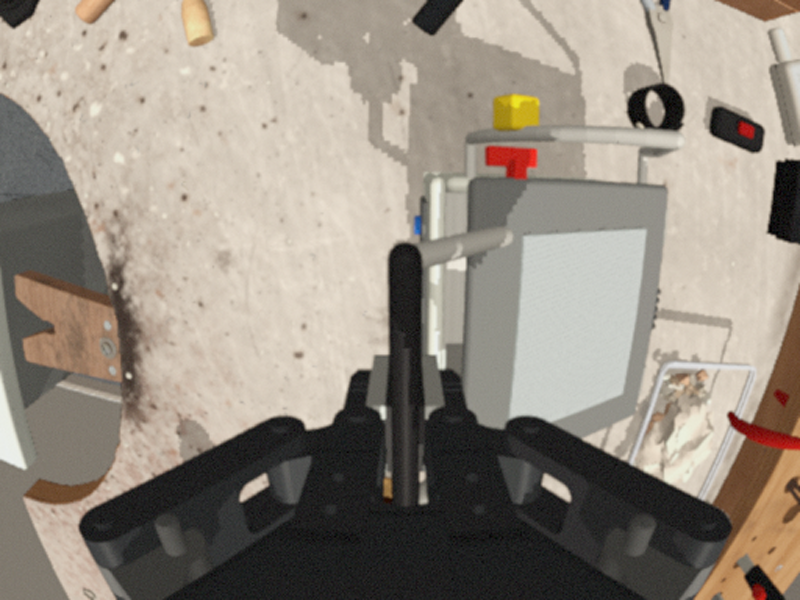

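The flag solver started at 0.45 and may have stalled there (float32 hulls), so I'll verify it from other starting points.

```bash
python3 - <<'E'
from ang import *
S=grab_frame("scene")
V=[("w5","w",dict(W,cam_to_world=np.load("w5.npy")),(389.42,58.0)),("l1","w",dict(W,cam_to_world=np.load("l1.npy")),(340.96,70.62)),("l2","w",dict(W,cam_to_world=np.load("l2.npy")),(331.27,71.09)),("s","s",S,(172.7,251.6))]
for n,k,F,c in V:
    pr=(lambda P:wproj(F,P)) if k=="w" else (lambda P:proj(F,P))
    for t0 in(.3,.7):
        r=least_squares(lambda p:cubec(pr,*p)-c,[t0,.08],x_scale=[.1,.01],diff_step=.02);print(n,t0,r.x,r.cost)
P("now")
E
```

```text
w5 0.3 [0.4604 0.0924] 1.1683867735829387e-11
w5 0.7 [0.4604 0.0924] 6.374890645515703e-12
l1 0.3 [0.4595 0.0923] 1.7877384747688888e-12
l1 0.7 [0.4595 0.0923] 1.7877384747688888e-12
l2 0.3 [0.4757 0.0924] 7.66978001794254e-14
l2 0.7 [0.4757 0.0924] 1.776504003254786e-13
s 0.3 [0.4724 0.0933] 6.402726440161896e-13
s 0.7 [0.4724 0.0933] 6.402726440161896e-13
now [0.5736 0.1448 0.1805] [-7.0788 -0.9882 -2.2098] [-0.2225  1.6948  0.0705] 0.089 24.23
```

With other starting points the flag comes out about 0.015 above the pointer, so the stall was real. I'll raise the lid by that.

```bash
python3 - <<'E'
from ang import *
d=np.load("p0.npy")-bar(0)
move_l(bar(.475)+d,.03);sleep(.4);P("held")
f=wrist();S=grab_frame("scene")
for n,F,im,ny,nr,rad,w in (("w",f,f["img"],(330,71),(328.5,102.5),18,1),("s",S,S["img"],(172.7,251.6),(176.8,246.8),6,0)):
    im=im[:,:,::-1].copy();pr=(lambda P:wproj(F,P)) if w else (lambda P:proj(F,P))
    cy,_=blob(im,"y",ny,rad);cr,_=blob(im,"r",nr,rad)
    print(n,"flag",least_squares(lambda p:cubec(pr,*p)-cy,[.6,.08],x_scale=[.1,.01],diff_step=.02).x,"ptr",est(pr,cr,False))
q=get_state()["position"]-d;print("kin",np.arcsin((q[2]-.1)/.16279)-np.arctan2(.03,.16))
save(cv2.resize(S["img"][135:285,140:350],(800,571),interpolation=cv2.INTER_CUBIC),"fin.png")
E
```

```text
held [0.5749 0.1449 0.1824] [-6.3431 -1.0523 -1.7725] [-0.2895  1.8284  0.026 ] 0.087 24.88
w flag [0.4596 0.0925] ptr [0.4623 0.0735]
s flag [0.475  0.0932] ptr [0.4663 0.0737]
kin 0.4702055014737753
```

View pics/fin.png

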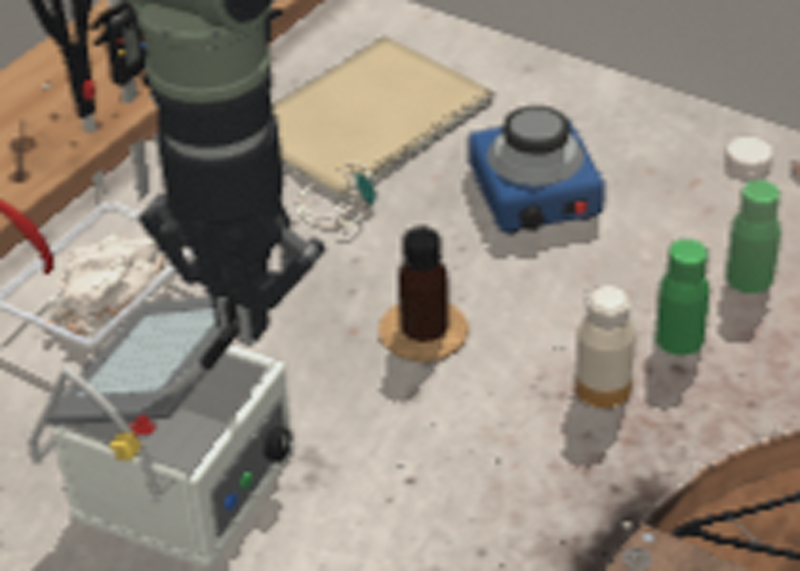

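Picture 10: the bottle stands upright on the coaster (424,290), and the flux and green bottles are where they were. The pointer (144,425) is beside the flag (125,446). The estimates agree within about 0.01 rad, so I'll hand in.

```bash
python3 -c "
from h import *
sign_off();print(get_state()['clock'])"
```

```text
the job is handed in; nothing more can be done
the job is handed in; nothing more can be done
```

The job is handed in with the arm still holding the lid at the flag by its bar; `sign_off()` gave no verdict. The clock read about 25 s of the 54 s allowed.

- **Pad:** I pushed the brown bottle down on the mixer pad to its hard stop. The height stayed at 0.1075 m while the force rose to 19 N, and it was held down for about 1.8 s.
- **Bottle:** It now stands upright on the coaster, released. The flux bottle and the green look-alikes look undisturbed in the last picture.
- **Lid:** I raised it with a 70 N grip to about 0.47 rad by the arm's own position. The last image checks disagreed slightly:

| View | Pointer (rad) | Flag (rad) |
|---|---|---|
| Wrist camera | 0.462 | 0.460 |
| Scene camera | 0.466 | 0.475 |

So the pointer is level with the flag to about 0.01 rad.

My first flag-angle calculation had stalled at its starting value and read about 0.015 rad low. I caught it by re-solving from other starting points and raised the lid to match.

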